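# Screw the filler plug back into the steam cleaner

## Task

The workshop's steam cleaner has been filled: take its filler plug (round knob, long stem) out of the wooden block and screw it back into the deep filler neck on the machine's deck. Its thread starts out of sight at the bottom of the neck, so set the plug in upright, start it gently by feel, backing off rather than forcing it if it binds, then turn it clockwise until the washer under the knob rests all round on the neck's rim and the plug is snug but not overtightened, and let go. Leave the other things on the bench where they are.

Things in the scene. Friction and masses are not known exactly. Their poses are not given: they have to be found in the camera images.
- plug: the filler plug, about 180 g, 109 mm tall, upright in one of the block's holes, washer on the block's top (tip 13 mm above the bench). Origin: centre of its lower tip; z up its axis. From the tip: brass nose 11 mm in diameter with a thread from 4 to 21 mm up (outside diameter 18 mm), grey stem 21 mm in diameter from 30 to 72 mm, washer and skirt 35 mm in diameter to 76 mm, knob to 109 mm
- plug_knob (a point): middle of the plug's round fluted black knob, 40 mm in diameter, 33 mm high, 92 mm above the tip on its axis. It may be gripped at any yaw, and again after letting go; fingers must stay clear of the rim and deck below. Clockwise from above screws the plug in. If the blunt thread starts meet end on it binds: back it off half a radian anticlockwise and try again
- plug_skirt (a point): centre of the underside of the plug's washer, 72 mm above the tip on the plug's axis; it seats on the neck's rim. After it meets the rim the plug turns easily for about a third of a radian more, then resists: 0.2 to 0.6 N m on the knob is snug. The thread holds what it is given
- cleaner: the steam cleaner, 300 mm (x) by 230 mm (y), its flat metal deck 140 mm high, heavy and standing fast. Origin: centre of its underside; z up, the filler neck lies 50 mm towards -x from the centre; a raised console 50 mm higher than the deck lies from +58 mm to +148 mm in x
- neck_mouth (a point): centre of the filler neck's mouth, on the top face of its steel rim (outside diameter 48 mm, 6 mm above the deck, 146 mm above the bench); z up. The neck is a vertical bore 24 mm in diameter down to 49 mm below the rim; a short cone then narrows it to 19.4 mm at 52 mm below the rim
- neck_thread (a point): on the neck's axis, 59 mm below the rim: middle of the fixed female thread (ridges 55 to 63 mm below the rim). Both threads are coarse, right-hand, two-start: lead 14 mm a turn, 0.9 mm of play. Where round the neck it starts is unknown, so the plug, lowered unturned, stops with its washer 6 to 13 mm above the rim; pressed lightly and turned clockwise it then sinks 14 mm a turn to the rim
- block: wooden block standing fast, 80 mm (x) by 200 mm (y), 85 mm high. Origin: centre of its underside. Two holes 26 mm in diameter, 80 mm deep, at y = -50 mm and y = +50 mm hold the filler plug and the drain plug, either way round
- drain_plug: the machine's drain plug, to be left in the block: short brass stem, steel flange 38 mm and steel hexagon head 31 mm across corners, 18 mm high. Origin: centre of its lower end, 40 mm below its flange
- loupe: black eye loupe, 38 mm in diameter, 30 mm high. Origin: centre of its underside
- oil_jar: a small glass jar with a black lid, 48 mm in diameter, 60 mm high. Origin: centre of its underside
- movement_vice: a small metal movement holder, 85 by 40 mm, 24 mm high. Origin: centre of its underside
Things that resemble listed ones, but are neither listed nor needed, are in the scene too. Leave any red look-alike of the plug alone.

How it is judged:
On the way:
1. the plug's threaded end is down in the neck's thread, the plug standing square (z of plug_skirt in the frame of neck_mouth below 0.014 m and horizontal distance between plug_skirt and neck_mouth below 0.004 m and angle between plug's own z axis and vertical below 0.06 rad), for 0.2 s.
At the end, for the whole second after the job is handed in: the filler plug is screwed home, snug and at rest: its washer within 1.5 mm of the neck's rim and held down by the thread (contact forces between plug and neck above 5 N), within 3 mm of the neck's axis, upright within 0.04 rad, and let go (z of plug_skirt in the frame of neck_mouth between -0.003 and 0.0015 m and horizontal distance between plug_skirt and neck_mouth below 0.003 m and angle between plug's own z axis and vertical below 0.04 rad and linear speed of plug below 0.01 m/s and contact force between plug and cleaner above 5 N); the robot touches nothing.
It fails at once if the thread is forced: more than 30 N between plug and neck while the washer is still over 2 mm above the rim (contact force between plug and cleaner above 30 N and z of plug_skirt in the frame of neck_mouth above 0.002 m).
It fails at once if the plug is overtightened: the contact forces between plug and neck, washer and thread together, pass 400 N (contact force between plug and cleaner above 400 N).
It fails at once if the drain plug leaves the block or the loupe, the jar or the movement holder is moved by more than 30 mm (distance of any of drain_plug, loupe, oil_jar, movement_vice from where it was at the start of the episode above 0.03 m).
It also fails if it takes over 70 s, if anything falls off the work surface, if the arm or the gripper's body presses on something with over 40 N, if the wrist force passes 120 N, or if a joint passes its speed limit or range.

## Robot

A 7-joint arm with a two-finger parallel gripper is mounted at the origin on the work surface. World frame = base frame: x ahead of the robot, y to its left, z up, the work surface at z = 0. Lengths are in m, angles in rad, forces in N, time in s.
With the tool pointing down it reaches from about 0.425 to 0.925 m from the base axis. Payload 6.8 kg.
Tool frame: the origin (TCP) lies at the very end of the fingers, on their centre line; the grasp point (between the pads) lies 19 mm behind it; z points along the fingers, y is the line along which they close (so a half turn about z gives the same grasp; the last joint's range is limited). The gripper opens to 85 mm and grips with 20 to 120 N. Pads are 22 mm wide; open, the fingers measure 114 mm over their backs; the gripper's body (76 mm by 85 mm) begins 54 mm behind the grasp point. The pads swing forward as they close: fully open they stand 13 mm farther back than shut.
Start: joints at [1.031, 0.477, 0.022, 1.555, -0.011, 1.109, -0.083], TCP at [0.283, -0.613, 0.231] pointing down, gripper open.
Joint ranges: [-2.96, 2.96], [-0.34, 2.1], [-1.41, 1.46], [0.24, 2.44], [-1.37, 4.51], [0.17, 1.92], [-2.96, 2.96]. Speed limits (rad/s): [2.39, 2.39, 3.14, 3.14, 3.14, 3.14, 3.14].

## Interface

Orientations are given as a unit quaternion [w, x, y, z].
In Python, from station import get_obs, read_camera, hand_in gives the robot as it stands.
- The arm moves only by the tool arm_command, never from a script. Its argument "commands" is one flat list of numbers, 7 for each row, row after row: the shift along the tool's x, y, z in m, then the turn, a rotation vector about the tool's x, y, z in degrees, then the opening, from 0 (shut) to 1 (fully open). In form: [tx, ty, tz, rx, ry, rz, fingers, tx, ty, tz, rx, ry, rz, fingers, ...]. A call has 1 to 8 rows; each row is the pose to reach, as a shift and turn from the pose commanded when the call began, along the tool's axes at that moment; what a row does not reach only later rows make up. A row lasts 1/10 s, in which the tool goes at most 50 mm and 8.59 degrees, less where a joint would pass 70% of its speed; a pose out of reach is approached as far as the arm can. A call with a gripper value outside its range is refused whole. The fingers move at their own pace and stop on an object; "force" is the grip in N (left out, the last holds). Time passes only in rows, so rows that repeat a pose let the fingers close. It gives the time, the measured TCP pose, the force, the opening and the grip force at its end, in the units of the state.
- get_obs(): the state, without advancing time (a new reading comes with each control period).
- read_camera(name): name is "scene" or "top"; returns a dict with "img" (400x640x3 uint8, red, green, blue), "camera_matrix" (3x3 intrinsics, pixels), "pose" (4x4, takes a point from camera to world coordinates). Camera axes: x right, y down, z forward; pixel columns grow to the right and rows downward; lengths in m; the calibration is good to about 2 mm. A picture is of the moment at which its call begins. There is no depth.
- hand_in(): hands the job in; it is judged then, once.
The state is a dict: "t": time; "q": joint angles; "joint_vel": joint speeds; "joint_torque": joint torques, N m; "eef_pos": TCP position; "tool_rot": TCP orientation; "contact_force": force on the tool from outside, world axes, zero at the start; "torque": the same for the moment, N m; "gripper_width": opening from 0.0 (shut) to 1.0 (fully open); "grasp_force": force on a finger pad.
Only numpy, scipy, OpenCV 4.12 (cv2) and the standard library are available. Lean on these libraries where they do the work, as an engineer would, in place of code of your own. Each camera call takes 0.05 s, during which the arm holds its last target. There are 200 camera calls.

## Working session

There is one attempt and no reset: what is moved stays moved. The work goes in short steps, Python scripts to look and compute and a tool call to move; the robot and the scene stay as the last step left them, time stands still between calls to the robot, and variables do not carry over. Pictures are saved under pics/ and viewed, at most 10 in all, crops included, and the job is handed in when it is done.

Besides the shell and the picture viewer there is one more tool, called after ">>>" as name(argument=value, ...) on one line, values as JSON. arm_command: Moves the arm, as the interface text tells. Its arguments: {"type":"object","properties":{"commands":{"type":"array","items":{"type":"number"}},"force":{"type":"number"}},"required":["commands"]}

```bash
mkdir -p pics; ls; cat > h.py <<'E'
import numpy as np, cv2
from station import get_obs, read_camera, hand_in
def shot(n,f=None):
    c=read_camera(n)
    if f: cv2.imwrite(f,c['img'][:,:,::-1])
    return c
def ray(c,u,v):
    d=np.linalg.inv(c['camera_matrix'])@[u,v,1]; T=np.array(c['pose'])
    return T[:3,3],T[:3,:3]@d
def at_z(c,u,v,z):
    o,d=ray(c,u,v); return o+d*(z-o[2])/d[2]
def proj(c,p):
    T=np.linalg.inv(c['pose']); q=c['camera_matrix']@(T[:3,:3]@p+T[:3,3]); return q[:2]/q[2]
E
python3 - <<'E'
from h import *
for n in('scene','top'):
    c=shot(n,f'pics/{n}0.png'); print(n,np.round(c['pose'],3).tolist(),c['camera_matrix'][0,0])
o=get_obs(); print({k:np.round(v,3).tolist() for k,v in o.items()})
E
```

```text
pics
scene [[-0.242, 0.782, -0.575, 0.944], [0.97, 0.205, -0.13, 0.027], [0.017, -0.589, -0.808, 0.73], [0.0, 0.0, 0.0, 1.0]] 394.13074030965214
top [[-0.013, -0.981, 0.192, 0.336], [-1.0, 0.011, -0.014, -0.042], [0.011, -0.192, -0.981, 0.957], [0.0, 0.0, 0.0, 1.0]] 389.0656684997051
{'t': 0.1, 'q': [1.031, 0.478, 0.022, 1.556, -0.011, 1.109, -0.083], 'joint_vel': [0.001, -0.003, -0.0, -0.002, -0.0, -0.0, -0.002], 'joint_torque': [0.005, -59.777, 1.614, -28.196, 0.013, 0.005, 0.0], 'eef_pos': [0.282, -0.613, 0.23], 'tool_rot': [-0.001, 0.977, 0.214, -0.0], 'contact_force': [-0.496, 0.167, -0.979], 'torque': [-0.001, -0.01, 0.001], 'grasp_force': 0.0, 'gripper_width': 0.997}
```

View pics/scene0.png

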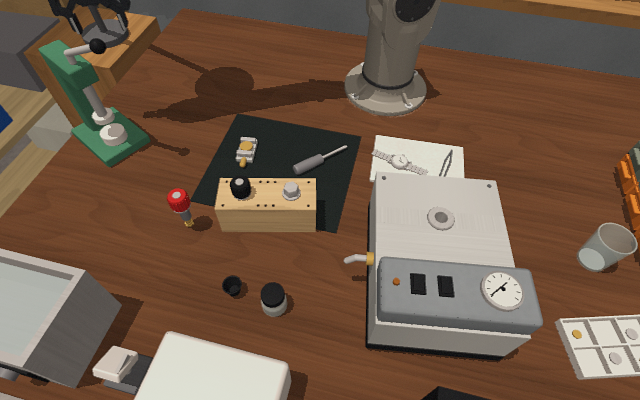

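View pics/top0.png

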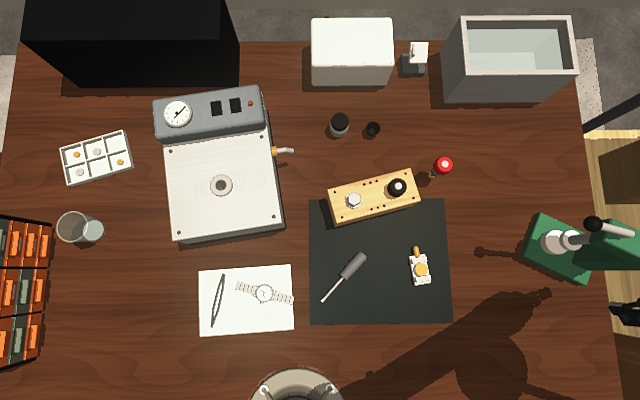

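The scene view shows two plug-like things. The black-knobbed one is in the block at scene (241,188) / top (397,187), and a red one lies or stands free at scene (179,200) / top (443,165). The black one in the block fits the description; the steel hex at scene (291,189) is the drain plug. The neck is at scene (441,218) / top (221,185). I'll confirm with an enlarged crop.

```bash
python3 - <<'E'
from h import *
a=cv2.imread('pics/top0.png'); b=cv2.imread('pics/scene0.png')
f=lambda i,x,y,s:cv2.resize(i[y-s:y+s,x-s:x+s],(390,390),interpolation=cv2.INTER_CUBIC)
cv2.imwrite('pics/crop1.png',np.vstack([np.hstack([f(a,397,187,26),f(a,221,185,26)]),np.hstack([f(b,241,188,26),f(b,441,218,26)])])[:, :] if 0 else cv2.resize(np.vstack([np.hstack([f(a,397,187,26),f(a,221,185,26)]),np.hstack([f(b,241,188,26),f(b,441,218,26)])]),(600,600)))
E
```

```text
(no output)
```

View pics/crop1.png

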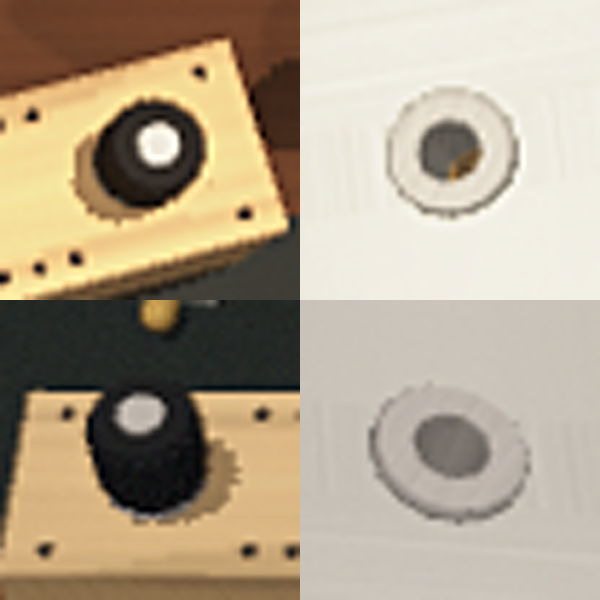

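The crop shows a black fluted knob with a pale cap, top (398,186) / scene (239,181.5), standing in the block. The neck's bore opening is at top (220.7,184.6) / scene (441,216.8). Next I'll triangulate both.

```bash
cat >> h.py <<'E'
def tri(c1,p1,c2,p2):
    o1,d1=ray(c1,*p1);o2,d2=ray(c2,*p2)
    s=np.linalg.lstsq(np.c_[d1,-d2],o2-o1,rcond=None)[0]
    a,b=o1+s[0]*d1,o2+s[1]*d2
    return (a+b)/2,np.linalg.norm(a-b)
E
python3 - <<'E'
from h import *
from scipy.spatial.transform import Rotation as R
t=shot('top');s=shot('scene')
for n,pt,ps,z in(('knobtop',(397.8,185.6),(238.9,181.4),.122),('neck',(220.7,184.6),(440.9,216.8),.146),('drain',(354,200),(291,187),.103)):
    print(n,tri(t,pt,s,ps),at_z(t,*pt,z),at_z(s,*ps,z))
o=get_obs();q=o['tool_rot'];print(R.from_quat(np.r_[q[1:],q[0]]).as_matrix().round(3))
# block: holes line dir; deck corners in top
for p in((161,131),(266,126),(284,230),(173,240)):print(at_z(t,*p,.14))
# dark cap/ring centroids
for c,(u,v) in((t,(397,188)),(s,(241,188))):
    i=c['img'][v-20:v+20,u-20:u+20].astype(int).sum(2)
    m=(i>420)&0
print(np.round(proj(t,np.array(tri(t,(397.8,185.6),s,(238.9,181.4))[0])),1))
E
```

```text
knobtop (array([ 0.51473362, -0.22982961,  0.12438193]), np.float64(0.001159389418135771)) [ 0.51539491 -0.23095081  0.122     ] [ 0.51303349 -0.23022771  0.122     ]
neck (array([0.51609824, 0.15322425, 0.14799931]), np.float64(0.002842362195056348)) [0.51650038 0.15224138 0.146     ] [0.51435908 0.15511665 0.146     ]
drain (array([ 0.48723718, -0.13388813,  0.1038672 ]), np.float64(0.0029900552007376146)) [ 0.48766152 -0.13546812  0.103     ] [ 0.48651755 -0.13259508  0.103     ]
[[ 0.908  0.418 -0.001]
 [ 0.418 -0.908  0.001]
 [-0.    -0.001 -1.   ]]
[0.63999345 0.28874113 0.14      ]
[0.64953601 0.0582779  0.14      ]
[0.41875757 0.01777914 0.14      ]
[0.40071782 0.24871605 0.14      ]
[397.5 185.7]
```

>>> arm_command(commands=[0.04,-0.027,0.0,0,0,-8,1,0.08,-0.054,0,0,0,-16,1,0.12,-0.081,0,0,0,-24,1,0.16,-0.108,0,0,0,-32,1,0.2,-0.135,0,0,0,-40,1,0.24,-0.162,0,0,0,-48,1,0.28,-0.189,0,0,0,-56,1,0.32,-0.216,0,0,0,-64,1], force=60)

```text
t: 1.0
eef_pos: [0.4833, -0.2813, 0.2314]
tool_rot: [0.0, 0.713, 0.701, -0.0]
contact_force: [1.5, -0.5, 0.4]
gripper_width: 0.997
grasp_force: 0.0
```

```bash
cat >> h.py <<'E'
from scipy.spatial.transform import Rotation as R
def st(goal=None):
    o=get_obs();q=o['tool_rot'];M=R.from_quat(np.r_[q[1:],q[0]]).as_matrix()
    print('t',round(o['t'],2),'q',o['q'].round(3).tolist() if hasattr(o['q'],'round') else o['q'],'p',np.round(o['eef_pos'],4),'F',np.round(o['contact_force'],1),'M',np.round(o['torque'],2),'w',round(o['gripper_width'],3),'g',o['grasp_force'])
    print('tilt',M[:,2].round(4),'x',M[:,0].round(3))
    if goal is not None: print('tool delta',(M.T@(np.array(goal)-o['eef_pos'])).round(4))
E
python3 -c "
from h import *
st([.5145,-.230,.15])"
```

```text
t 1.0 q [0.695, 0.31, -0.342, 1.817, 0.12, 1.034, 0.29] p [ 0.4833 -0.2813  0.2314] F [ 1.5 -0.5  0.4] M [-0.06 -0.05  0.06] w 0.997 g 0.0
tilt [ 1.e-04 -3.e-04 -1.e+00] x [ 0.016  1.    -0.   ]
tool delta [0.0518 0.0303 0.0814]
```

>>> arm_command(commands=[0.026,0.015,0.02,0,0,-8,1,0.052,0.03,0.05,0,0,-16,1,0.052,0.03,0.075,0,0,-20,1,0.052,0.03,0.1,0,0,-20,0.9,0.052,0.03,0.12,0,0,-20,0.8,0.052,0.03,0.13,0,0,-20,0.7,0.052,0.03,0.137,0,0,-20,0.65,0.052,0.03,0.139,0,0,-20,0.62])

```text
t: 1.8
eef_pos: [0.5139, -0.2317, 0.0921]
tool_rot: [-0.0, 0.583, 0.813, -0.0]
contact_force: [-0.1, 0.3, -0.9]
gripper_width: 0.621
grasp_force: 0.0
```

```bash
python3 -c "
from h import *
st([.5145,-.230,.091])
t=shot('top');s=shot('scene')
f=lambda c,u,v,r:cv2.resize(c['img'][v-r:v+r,u-r:u+r,::-1],(400,400),interpolation=cv2.INTER_CUBIC)
cv2.imwrite('pics/g1.png',np.hstack([f(t,397,187,50),f(s,241,188,50)]))"
```

```text
t 1.8 q [0.614, 0.497, -0.385, 1.92, 0.26, 0.773, 0.411] p [ 0.5139 -0.2317  0.0921] F [-0.1  0.3 -0.9] M [-0.03  0.02 -0.  ] w 0.621 g 0.0
tilt [-2.e-04  1.e-04 -1.e+00] x [-0.321  0.947  0.   ]
tool delta [0.0014 0.0011 0.0011]
```

View pics/g1.png

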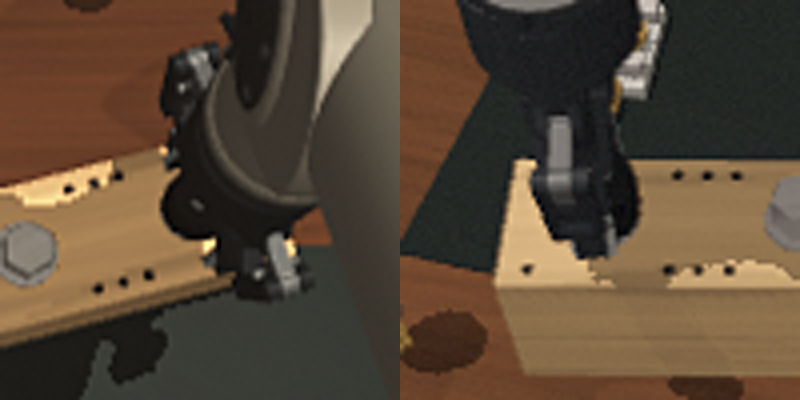

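The fingers straddle the black knob (scene crop: knob right behind the fingertip at about (620,200)), with the tips just above the block's top. I'll squeeze lightly, regrip 90° round to centre it, then grip.

>>> arm_command(commands=[0.001,0.001,0.001,0,0,0,0.3,0.001,0.001,0.001,0,0,0,0.3,0.001,0.001,0.001,0,0,0,0.3,0.001,0.001,0.001,0,0,0,0.3,0.001,0.001,0.001,0,0,0,0.62,0.001,0.001,0.001,0,0,0,0.62,0.001,0.001,0.001,0,0,-8,0.62,0.001,0.001,0.001,0,0,-16,0.62], force=30)

```text
t: 2.7
eef_pos: [0.5144, -0.2301, 0.0912]
tool_rot: [-0.0, 0.461, 0.887, -0.0]
contact_force: [-0.5, -0.5, -0.5]
gripper_width: 0.618
grasp_force: 0.0
```

```bash
python3 -c "
from h import *
st([.5145,-.230,.091])"
```

```text
t 2.7 q [0.663, 0.51, -0.453, 1.917, 0.307, 0.783, 0.652] p [ 0.5144 -0.2301  0.0912] F [-0.5 -0.5 -0.5] M [ 0.01  0.03 -0.01] w 0.618 g 0.0
tilt [-3.e-04  0.e+00 -1.e+00] x [-0.575  0.818  0.   ]
tool delta [0.     0.0001 0.0002]
```

>>> arm_command(commands=[0,0,0,0,0,-8,0.62,0,0,0,0,0,-16,0.62,0,0,0,0,0,-24,0.62,0,0,0,0,0,-32,0.62,0,0,0,0,0,-40,0.62,0,0,0,0,0,-48,0.62,0,0,0,0,0,-56,0.62,0,0,0,0,0,-64,0.62])

```text
t: 3.5
eef_pos: [0.5143, -0.2303, 0.0911]
tool_rot: [-0.0, -0.079, 0.997, 0.0]
contact_force: [-0.5, 0.5, -0.4]
gripper_width: 0.62
grasp_force: 0.0
```

>>> arm_command(commands=[0,0,0,0,0,-8,0.62,0,0,0,0,0,-10,0.62,0,0,0,0,0,-10,0.3,0,0,0,0,0,-10,0.3,0,0,0,0,0,-10,0.3,0,0,0,0,0,-10,0.3], force=60)

```text
t: 4.1
eef_pos: [0.5145, -0.2303, 0.0913]
tool_rot: [-0.0, -0.163, 0.987, -0.0]
contact_force: [-0.3, -0.4, 1.6]
gripper_width: 0.454
grasp_force: 60.3
```

```bash
python3 -c "
from h import *
st([.5155,.153,.25])"
```

```text
t 4.1 q [0.885, 0.586, -0.754, 1.902, 0.523, 0.86, 1.759] p [ 0.5145 -0.2303  0.0913] F [-0.3 -0.4  1.6] M [-0.01  0.07 -0.05] w 0.454 g 60.258629322052
tilt [-1.e-04 -1.e-04 -1.e+00] x [-0.947 -0.321  0.   ]
tool delta [-0.1239  0.3627 -0.1587]
```

>>> arm_command(commands=[0,0,-0.02,0,0,0,0.3,0,0,-0.06,0,0,0,0.3,0,0,-0.1,0,0,0,0.3,0,0,-0.14,0,0,0,0.3,-0.01,0.035,-0.16,0,0,0,0.3,-0.026,0.075,-0.16,0,0,0,0.3,-0.042,0.12,-0.16,0,0,0,0.3,-0.055,0.16,-0.16,0,0,0,0.3])

```text
t: 4.9
eef_pos: [0.5147, -0.059, 0.2513]
tool_rot: [0.0, -0.163, 0.987, -0.0]
contact_force: [0.7, -0.6, -1.5]
gripper_width: 0.455
grasp_force: 61.3
```

```bash
python3 -c "
from h import *
st([.5155,.153,.25])"
```

```text
t 4.9 q [0.774, 0.332, -0.943, 1.857, 0.3, 1.104, 1.618] p [ 0.5147 -0.059   0.2513] F [ 0.7 -0.6 -1.5] M [ 0.02 -0.07 -0.  ] w 0.455 g 61.33655905723572
tilt [ 2.e-04 -1.e-04 -1.e+00] x [-0.947 -0.321 -0.   ]
tool delta [-0.0689  0.2005  0.0013]
```

>>> arm_command(commands=[-0.014,0.04,0,0,0,0,0.3,-0.028,0.08,0,0,0,0,0.3,-0.042,0.12,0,0,0,0,0.3,-0.055,0.16,0,0,0,0,0.3,-0.065,0.19,0,0,0,0,0.3,-0.069,0.2005,0,0,0,0,0.3,-0.069,0.2005,0,0,0,0,0.3])

```text
t: 5.6
eef_pos: [0.5155, 0.1527, 0.2511]
tool_rot: [-0.0, -0.165, 0.986, 0.0]
contact_force: [-0.3, -1.1, -2.4]
gripper_width: 0.456
grasp_force: 61.4
```

```bash
python3 -c "
from h import *
st([.5155,.153,.25])
t=shot('top');s=shot('scene')
f=lambda c,u,v,r:cv2.resize(c['img'][v-r:v+r,u-r:u+r,::-1],(400,400),interpolation=cv2.INTER_CUBIC)
cv2.imwrite('pics/n1.png',np.hstack([f(t,221,185,50),f(s,441,200,50)]))
for z in (.146,.1725,.2445): print(proj(s,[.5155,.153,z]).round(1),proj(t,[.5155,.153,z]).round(1))"
```

```text
t 5.6 q [0.379, 0.385, -0.979, 1.813, 0.351, 1.131, 1.182] p [0.5155 0.1527 0.2511] F [-0.3 -1.1 -2.4] M [-0.01 -0.02 -0.04] w 0.456 g 61.378111839294434
tilt [-4.e-04  5.e-04 -1.e+00] x [-0.946 -0.325  0.   ]
tool delta [-0.0001  0.0003  0.0011]
[439.7 217.1] [220.3 185.1]
[443.7 208.6] [217.3 182.3]
[456.2 182.8] [208.1 173.8]
```

View pics/n1.png

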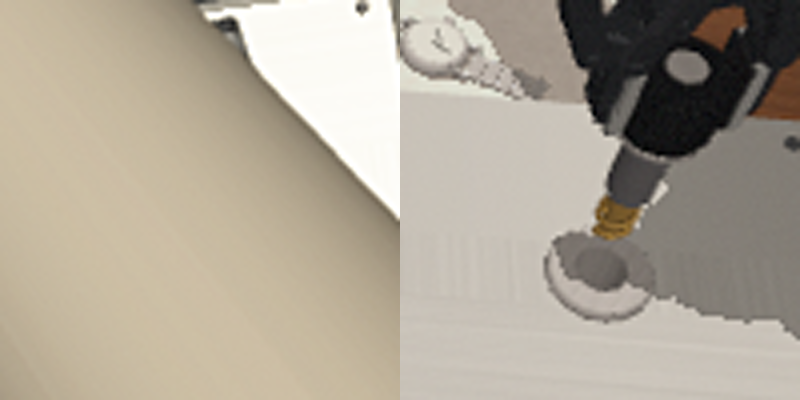

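The scene crop shows the plug hanging straight, brass tip at about (443,208), just over and slightly left of the bore at (441.5,217). I'll refine the tip-to-bore offset with a larger crop and projected outlines.

```bash
python3 -c "
from h import *
s=shot('scene');c0=cv2.imread('pics/scene0.png')[:,:,::-1];t0=cv2.imread('pics/top0.png')[:,:,::-1]
t=shot('top')
i=s['img'].astype(int);sub=i[190:215,430:458]
m=(sub[:,:,0]-sub[:,:,2]>45); v,u=np.nonzero(m);print('brass',u.mean()+430,v.mean()+190,len(u), 'pred',proj(s,[.5155,.1527,.1855]))
K=12
def big(img,u0,v0,w,h): return cv2.resize(np.ascontiguousarray(img[v0:v0+h,u0:u0+w,::-1]),(w*K,h*K),interpolation=cv2.INTER_CUBIC)
def circ(im,cam,u0,v0,p,r,col):
    P=[(proj(cam,[p[0]+r*np.cos(a),p[1]+r*np.sin(a),p[2]])-[u0,v0]+.5)*K-.5 for a in np.linspace(0,6.3,60)]
    cv2.polylines(im,[np.int32(P)],True,col,1)
A=big(s['img'],425,186,32,44);N=[.5155,.153,.146]
for z,r in((.1725,.0055),(.1765,.009),(.1935,.009),(.203,.0105)): circ(A,s,425,186,[.5155,.1527,z],r,(255,0,0))
B=big(c0,425,200,32,32);C=big(t0,205,169,32,32)
for im,cam,u0,v0 in((B,s,425,200),(C,t,205,169)):
  for r in(.012,.024): circ(im,cam,u0,v0,N,r,(0,0,255))
D=np.full((528,384,3),0,np.uint8);
out=np.hstack([A,np.vstack([B[:264*0+384],np.zeros((144,384,3),np.uint8)])]);
cv2.imwrite('pics/ov.png',out);cv2.imwrite('pics/ov2.png',C)
"
```

```text
brass 443.2738095238095 204.5 84 pred [445.64807982 204.26690017]
```

View pics/ov.png

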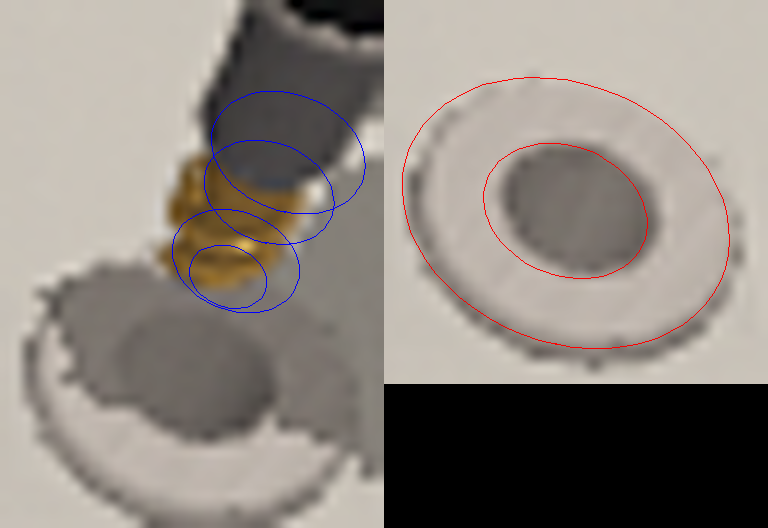

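View pics/ov2.png

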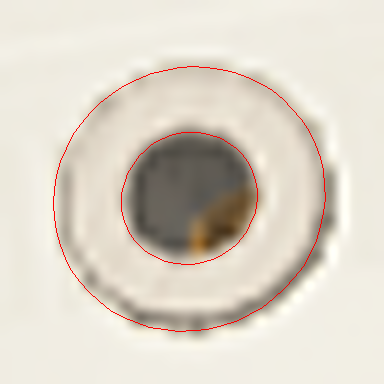

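```bash
python3 -c "
from h import *
s=shot('scene');i=s['img'].astype(int)
sub=i[155:180,450:476]
g=sub.sum(2);m=(sub.min(2)>110); 
n,l,stt,ce=cv2.connectedComponentsWithStats(m.astype(np.uint8));print([(a[4],(b+[450,155]).round(2)) for a,b in zip(stt[1:],ce[1:])])
for dz in(0,.002,.004):print(dz,proj(s,[.5155,.1527,.2825+dz]).round(2),proj(s,[.5155,.1527,.1735+dz]).round(2))
p=[.5155,.1527,.23];b=proj(s,p)
for d in np.eye(3)*.005:print((proj(s,p+d)-b).round(2))
# stem edges along the perpendicular to the axis at z=.21 and .196
from scipy.ndimage import map_coordinates as mc
for z in(.185,.190,.206,.213,.22):
  c=proj(s,[.5155,.1527,z]);k=np.arange(-9,10)
  print(z,c.round(1),[mc(i.sum(2).astype(float),[[c[1]+.436*a],[c[0]+.9*a]],order=1)[0].astype(int) for a in k])
"
```

```text
[(np.int32(2), array([462.5, 158. ])), (np.int32(41), array([460.73, 166.24]))]
0 [463.6  167.07] [443.72 208.27]
0.002 [464.02 166.2 ] [444.03 207.61]
0.004 [464.44 165.33] [444.35 206.95]
[-0.14  2.4 ]
[3.16 0.63]
[ 0.92 -1.9 ]
0.185 [445.6 204.4] [np.int64(585), np.int64(482), np.int64(276), np.int64(271), np.int64(246), np.int64(217), np.int64(235), np.int64(247), np.int64(250), np.int64(239), np.int64(262), np.int64(323), np.int64(460), np.int64(529), np.int64(377), np.int64(382), np.int64(381), np.int64(383), np.int64(383)]
0.19 [446.4 202.7] [np.int64(590), np.int64(517), np.int64(266), np.int64(168), np.int64(203), np.int64(228), np.int64(228), np.int64(239), np.int64(248), np.int64(245), np.int64(236), np.int64(294), np.int64(381), np.int64(394), np.int64(378), np.int64(380), np.int64(381), np.int64(379), np.int64(380)]
0.206 [449.1 197.2] [np.int64(454), np.int64(170), np.int64(169), np.int64(183), np.int64(194), np.int64(205), np.int64(205), np.int64(206), np.int64(218), np.int64(215), np.int64(220), np.int64(204), np.int64(242), np.int64(451), np.int64(515), np.int64(415), np.int64(376), np.int64(381), np.int64(381)]
0.213 [450.3 194.6] [np.int64(456), np.int64(151), np.int64(168), np.int64(184), np.int64(192), np.int64(201), np.int64(210), np.int64(209), np.int64(211), np.int64(215), np.int64(214), np.int64(211), np.int64(213), np.int64(424), np.int64(583), np.int64(585), np.int64(453), np.int64(373), np.int64(379)]
0.22 [451.5 192.1] [np.int64(394), np.int64(153), np.int64(172), np.int64(180), np.int64(195), np.int64(196), np.int64(200), np.int64(208), np.int64(215), np.int64(214), np.int64(215), np.int64(213), np.int64(215), np.int64(271), np.int64(383), np.int64(377), np.int64(380), np.int64(382), np.int64(381)]
```

>>> arm_command(commands=[-0.0013,0.0038,0.005,0,0,0,0.3,-0.0013,0.0038,0.015,0,0,0,0.3,-0.0013,0.0038,0.021,0,0,0,0.3,-0.0013,0.0038,0.021,0,0,0,0.3])

```text
t: 6.25
eef_pos: [0.5154, 0.1543, 0.2288]
tool_rot: [-0.001, -0.163, 0.987, -0.0]
contact_force: [-0.3, -0.1, -1.8]
gripper_width: 0.45
grasp_force: 61.4
```

```bash
python3 -c "
from h import *
st()
s=shot('scene');i=s['img'].astype(int);e=np.array(get_obs()['eef_pos']);tip=e[2]-.078
K=12
im=cv2.resize(np.ascontiguousarray(s['img'][186:230,425:465,::-1]),(480,528),interpolation=cv2.INTER_CUBIC)
def L(p,q,col):
  P=[tuple(np.int32((proj(s,np.array(a))-[425,186]+.5)*K-.5)) for a in(p,q)];cv2.line(im,*P,col,1)
L([e[0],e[1],.146],[e[0],e[1],.24],(255,0,0))
for dy in(-.0105,.0105):L([e[0],e[1]-.0038+dy,.146],[e[0],e[1]-.0038+dy,.24],(0,0,255))
cv2.imwrite('pics/ov3.png',im);print(tip)
"
```

```text
t 6.25 q [0.359, 0.411, -0.964, 1.837, 0.377, 1.094, 1.153] p [0.5154 0.1543 0.2288] F [-0.3 -0.1 -1.8] M [ 0.    0.01 -0.03] w 0.45 g 61.377400159835815
tilt [-2.4e-03 -7.0e-04 -1.0e+00] x [-0.947 -0.321  0.002]
0.1514854659844289
```

View pics/ov3.png

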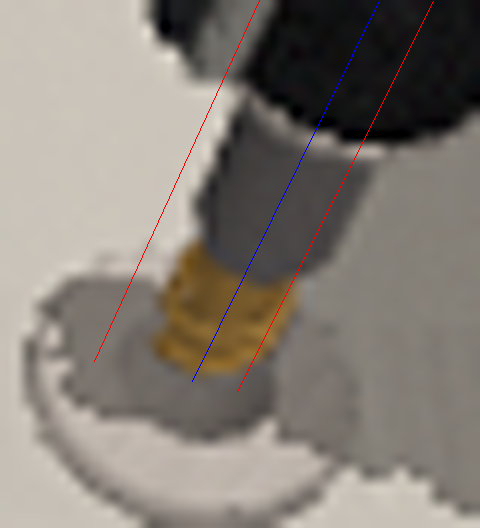

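The picture shows the stem axis almost on the predicted axis and the brass nose just over the bore: nose at crop (215,360), bore centre about (197,370). I'll re-read the pose.

```bash
python3 -c "
from h import *
for k in range(4): shot('scene'); st()
o=get_obs();print(o['q'])
"
```

```text
t 6.35 q [0.359, 0.41, -0.965, 1.835, 0.377, 1.095, 1.154] p [0.516  0.1548 0.23  ] F [ 0.8  0.7 -1.3] M [0.06 0.   0.03] w 0.45 g 61.3774037361145
tilt [-7.e-04 -0.e+00 -1.e+00] x [-0.947 -0.321  0.001]
t 6.4 q [0.359, 0.409, -0.965, 1.835, 0.377, 1.095, 1.154] p [0.5162 0.1549 0.2303] F [ 1.2  0.3 -0.9] M [-0.    0.    0.03] w 0.453 g 61.37778997421265
tilt [-1.e-04  1.e-04 -1.e+00] x [-0.947 -0.321  0.   ]
t 6.45 q [0.359, 0.409, -0.965, 1.835, 0.377, 1.095, 1.153] p [0.5163 0.155  0.2305] F [ 0.9  0.8 -1.3] M [ 0.03  0.02 -0.01] w 0.45 g 61.37789011001587
tilt [ 3.e-04  1.e-04 -1.e+00] x [-0.947 -0.321 -0.   ]
t 6.5 q [0.359, 0.409, -0.965, 1.835, 0.377, 1.095, 1.154] p [0.5163 0.1551 0.2306] F [ 0.9 -0.5 -1.8] M [ 0.03 -0.    0.  ] w 0.453 g 61.37768268585205
tilt [ 5.e-04  2.e-04 -1.e+00] x [-0.947 -0.321 -0.001]
[ 0.35935386  0.40910719 -0.96542503  1.83463191  0.37696679  1.09476868
  1.1535284 ]
```

>>> arm_command(commands=[0,0,0.005,0,0,0,0.3,0,0,0.01,0,0,0,0.3,0,0,0.015,0,0,0,0.3,0,0,0.02,0,0,0,0.3,0,0,0.025,0,0,0,0.3,0,0,0.025,0,0,0,0.3,0,0,0.025,0,0,0,0.3])

```text
t: 7.2
eef_pos: [0.5161, 0.1549, 0.2052]
tool_rot: [-0.0, -0.163, 0.987, 0.0]
contact_force: [-0.1, -0.3, -0.1]
gripper_width: 0.452
grasp_force: 61.4
```

>>> arm_command(commands=[0,0,0.003,0,0,0,0.3,0,0,0.006,0,0,0,0.3,0,0,0.008,0,0,0,0.3,0,0,0.008,0,0,0,0.3])

```text
t: 7.6
eef_pos: [0.5159, 0.1547, 0.1969]
tool_rot: [-0.0, -0.163, 0.987, -0.0]
contact_force: [-0.7, -0.4, -1.6]
gripper_width: 0.451
grasp_force: 61.4
```

>>> arm_command(commands=[0,0,0.002,0,0,0,0.3,0,0,0.004,0,0,0,0.3,0,0,0.006,0,0,0,0.3,0,0,0.008,0,0,0,0.3,0,0,0.008,0,0,0,0.3])

```text
t: 8.1
eef_pos: [0.5159, 0.1547, 0.189]
tool_rot: [-0.0, -0.163, 0.987, -0.0]
contact_force: [0.0, 0.1, -1.8]
gripper_width: 0.451
grasp_force: 61.4
```

>>> arm_command(commands=[0,0,0.002,0,0,0,0.3,0,0,0.004,0,0,0,0.3,0,0,0.006,0,0,0,0.3,0,0,0.008,0,0,0,0.3,0,0,0.008,0,0,0,0.3])

```text
t: 8.6
eef_pos: [0.516, 0.1548, 0.181]
tool_rot: [-0.0, -0.163, 0.987, -0.0]
contact_force: [-0.6, -0.5, -1.3]
gripper_width: 0.452
grasp_force: 61.4
```

>>> arm_command(commands=[0,0,0.002,0,0,0,0.3,0,0,0.004,0,0,0,0.3,0,0,0.006,0,0,0,0.3,0,0,0.008,0,0,0,0.3,0,0,0.008,0,0,0,0.3])

```text
t: 9.1
eef_pos: [0.516, 0.1548, 0.173]
tool_rot: [-0.0, -0.163, 0.987, -0.0]
contact_force: [0.7, 0.3, -1.5]
gripper_width: 0.449
grasp_force: 61.4
```

>>> arm_command(commands=[0,0,0.001,0,0,0,0.3,0,0,0.002,0,0,0,0.3,0,0,0.003,0,0,0,0.3,0,0,0.003,0,0,0,0.3])

```text
t: 9.5
eef_pos: [0.5161, 0.1548, 0.1702]
tool_rot: [-0.0, -0.163, 0.987, -0.0]
contact_force: [-0.4, -0.4, -0.7]
gripper_width: 0.451
grasp_force: 61.4
```

>>> arm_command(commands=[0,0,0.001,0,0,0,0.3,0,0,0.002,0,0,0,0.3,0,0,0.003,0,0,0,0.3,0,0,0.003,0,0,0,0.3])

```text
t: 9.9
eef_pos: [0.516, 0.1548, 0.1671]
tool_rot: [-0.0, -0.163, 0.987, -0.0]
contact_force: [0.4, 0.4, -1.9]
gripper_width: 0.448
grasp_force: 61.4
```

>>> arm_command(commands=[0,0,0.001,0,0,0,0.3,0,0,0.002,0,0,0,0.3,0,0,0.002,0,0,0,0.3])

```text
t: 10.2
eef_pos: [0.516, 0.1548, 0.1651]
tool_rot: [-0.0, -0.163, 0.987, -0.0]
contact_force: [-0.7, -0.5, -1.9]
gripper_width: 0.453
grasp_force: 61.4
```

>>> arm_command(commands=[0,0,0.001,0,0,0,0.3,0,0,0.001,0,0,0,0.3,0,0,0.002,0,0,0,0.3,0,0,0.002,0,0,0,0.3])

```text
t: 10.6
eef_pos: [0.5161, 0.1548, 0.1632]
tool_rot: [-0.0, -0.163, 0.987, -0.0]
contact_force: [-0.0, -0.6, -1.2]
gripper_width: 0.449
grasp_force: 61.4
```

>>> arm_command(commands=[0,0,0.001,0,0,0,0.3,0,0,0.001,0,0,0,0.3])

```text
t: 10.8
eef_pos: [0.5161, 0.1548, 0.1622]
tool_rot: [-0.0, -0.163, 0.987, -0.0]
contact_force: [-0.0, 0.0, -1.0]
gripper_width: 0.451
grasp_force: 61.4
```

>>> arm_command(commands=[0,0,0.001,0,0,0,0.3,0,0,0.001,0,0,0,0.3])

```text
t: 11.0
eef_pos: [0.5161, 0.1548, 0.1612]
tool_rot: [-0.0, -0.163, 0.987, -0.0]
contact_force: [0.7, -0.7, -1.4]
gripper_width: 0.453
grasp_force: 61.4
```

>>> arm_command(commands=[0,0,0.001,0,0,0,0.3,0,0,0.001,0,0,0,0.3])

```text
t: 11.2
eef_pos: [0.5163, 0.155, 0.1605]
tool_rot: [0.0, -0.163, 0.987, 0.0]
contact_force: [-0.3, -0.0, 0.3]
gripper_width: 0.45
grasp_force: 61.5
```

>>> arm_command(commands=[0,0,0.001,0,0,0,0.3,0,0,0.001,0,0,0,0.3])

```text
t: 11.4
eef_pos: [0.5166, 0.1552, 0.1602]
tool_rot: [0.001, -0.163, 0.987, -0.0]
contact_force: [-1.5, -0.4, 6.5]
gripper_width: 0.452
grasp_force: 62.3
```

>>> arm_command(commands=[0,0,0.0,0,0,6,0.3,0,0,0.0,0,0,12,0.3,0,0,0.0003,0,0,18,0.3,0,0,0.0005,0,0,24,0.3])

```text
t: 11.8
eef_pos: [0.5168, 0.1555, 0.1594]
tool_rot: [0.001, 0.048, 0.999, 0.001]
contact_force: [-0.0, 0.0, 2.0]
gripper_width: 0.455
grasp_force: 62.0
```

```bash
python3 -c "
from h import *
st()"
```

```text
t 11.8 q [0.236, 0.459, -0.814, 1.91, 0.409, 0.944, 0.704] p [0.5168 0.1555 0.1594] F [-0.  0.  2.] M [ 0.2  -0.04  0.  ] w 0.455 g 61.96492552757263
tilt [ 0.0016  0.001  -1.    ] x [-0.995  0.096 -0.002]
```

>>> arm_command(commands=[0,0,0.0003,0,0,8,0.3,0,0,0.0006,0,0,16,0.3,0,0,0.0009,0,0,24,0.3,0,0,0.0012,0,0,32,0.3])

```text
t: 12.2
eef_pos: [0.5169, 0.1553, 0.1582]
tool_rot: [0.001, 0.322, 0.947, 0.001]
contact_force: [0.0, -0.5, 2.2]
gripper_width: 0.451
grasp_force: 61.9
```

>>> arm_command(commands=[0,0,0.0003,0,0,8,0.3,0,0,0.0006,0,0,16,0.3,0,0,0.0009,0,0,24,0.3,0,0,0.0012,0,0,32,0.3])

```text
t: 12.6
eef_pos: [0.517, 0.1551, 0.157]
tool_rot: [0.001, 0.571, 0.821, 0.001]
contact_force: [0.5, -0.2, 2.2]
gripper_width: 0.452
grasp_force: 61.8
```

```bash
python3 -c "
from h import *
st()"
```

```text
t 12.6 q [0.049, 0.399, -0.565, 1.923, 0.271, 0.893, -0.295] p [0.517  0.1551 0.157 ] F [ 0.5 -0.2  2.2] M [-0.16 -0.12  0.03] w 0.452 g 61.84858202934265
tilt [ 2.e-03  5.e-04 -1.e+00] x [-0.349  0.937 -0.   ]
```

>>> arm_command(commands=[0,0,0.0003,0,0,8,0.3,0,0,0.0006,0,0,16,0.3,0,0,0.0009,0,0,24,0.3,0,0,0.0012,0,0,32,0.3,0,0,0.0015,0,0,40,0.3,0,0,0.0018,0,0,48,0.3])

```text
t: 13.2
eef_pos: [0.5168, 0.1551, 0.1551]
tool_rot: [0.0, 0.855, 0.518, 0.001]
contact_force: [0.5, -0.3, 1.2]
gripper_width: 0.45
grasp_force: 61.8
```

>>> arm_command(commands=[0,0,0.0003,0,0,8,0.3,0,0,0.0006,0,0,16,0.3,0,0,0.0009,0,0,24,0.3,0,0,0.0012,0,0,32,0.3])

```text
t: 13.6
eef_pos: [0.5167, 0.1551, 0.1538]
tool_rot: [0.0, 0.965, 0.262, 0.001]
contact_force: [0.0, -0.2, 0.7]
gripper_width: 0.453
grasp_force: 61.7
```

```bash
python3 -c "
from h import *
st()"
```

```text
t 13.6 q [-0.187, 0.361, -0.27, 1.941, 0.126, 0.854, -1.563] p [0.5167 0.1551 0.1538] F [ 0.  -0.2  0.7] M [-0.17 -0.13 -0.01] w 0.453 g 61.72963857650757
tilt [ 1.4e-03  3.0e-04 -1.0e+00] x [0.862 0.506 0.001]
```

>>> arm_command(commands=[0,0,0.0003,0,0,6,0.3,0,0,0.0005,0,0,12,0.3,0,0,0.0007,0,0,18,0.3,0,0,0.001,0,0,24,0.3])

```text
t: 14.0
eef_pos: [0.5168, 0.155, 0.1529]
tool_rot: [-0.0, 0.998, 0.057, 0.001]
contact_force: [1.1, -0.2, 1.4]
gripper_width: 0.45
grasp_force: 61.7
```

>>> arm_command(commands=[0,0,0.0002,0,0,5,0.3,0,0,0.0004,0,0,10,0.3,0,0,0.0006,0,0,15,0.3])

```text
t: 14.3
eef_pos: [0.5168, 0.1549, 0.1523]
tool_rot: [-0.0, 0.997, -0.074, 0.001]
contact_force: [0.6, -2.0, 4.2]
gripper_width: 0.448
grasp_force: 61.8
```

```bash
python3 -c "
from h import *
st()"
```

```text
t 14.3 q [-0.301, 0.353, -0.13, 1.95, 0.061, 0.841, -2.182] p [0.5168 0.1549 0.1523] F [ 0.6 -2.   4.2] M [-0.41 -0.05  0.07] w 0.448 g 61.818662881851196
tilt [ 0.0014  0.     -1.    ] x [ 0.989 -0.147  0.001]
```

>>> arm_command(commands=[0,0,0.0,0,0,4,0.3,0,0,0.0,0,0,8,0.3,0,0,0.0,0,0,12,0.3])

```text
t: 14.6
eef_pos: [0.5168, 0.1546, 0.1523]
tool_rot: [0.0, 0.984, -0.177, 0.001]
contact_force: [0.2, -1.3, 2.3]
gripper_width: 0.454
grasp_force: 61.8
```

```bash
python3 -c "
from h import *
st()"
```

```text
t 14.6 q [-0.336, 0.351, -0.087, 1.953, 0.041, 0.838, -2.372] p [0.5168 0.1546 0.1523] F [ 0.2 -1.3  2.3] M [-0.37 -0.06  0.03] w 0.454 g 61.8173611164093
tilt [ 1.3e-03 -3.0e-04 -1.0e+00] x [ 0.937 -0.349  0.001]
```

>>> arm_command(commands=[0,0,0.0,0,0,4,0.3,0,0,0.0,0,0,8,0.3])

```text
t: 14.8
eef_pos: [0.5167, 0.1546, 0.1523]
tool_rot: [-0.0, 0.969, -0.246, 0.001]
contact_force: [-0.6, -2.9, 1.9]
gripper_width: 0.448
grasp_force: 61.8
```

```bash
python3 -c "
from h import *
st()"
```

```text
t 14.8 q [-0.36, 0.35, -0.058, 1.955, 0.028, 0.837, -2.499] p [0.5167 0.1546 0.1523] F [-0.6 -2.9  1.9] M [-0.41 -0.07  0.05] w 0.448 g 61.81818723678589
tilt [ 1.3e-03 -3.0e-04 -1.0e+00] x [ 0.879 -0.476  0.001]
```

>>> arm_command(commands=[0,0,0.0,0,0,4,0.3,0,0,0.0,0,0,4,0.3])

```text
t: 15.0
eef_pos: [0.5167, 0.1548, 0.1523]
tool_rot: [-0.0, 0.961, -0.278, 0.001]
contact_force: [1.2, -1.5, 3.2]
gripper_width: 0.448
grasp_force: 61.8
```

```bash
python3 -c "
from h import *
st()"
```

```text
t 15.0 q [-0.372, 0.349, -0.043, 1.955, 0.021, 0.836, -2.561] p [0.5167 0.1548 0.1523] F [ 1.2 -1.5  3.2] M [-0.43 -0.06 -0.03] w 0.448 g 61.81935667991638
tilt [ 1.4e-03 -1.0e-04 -1.0e+00] x [ 0.845 -0.534  0.001]
```

>>> arm_command(commands=[0,0,0.0,0,0,3,0.3,0,0,0.0,0,0,3,0.3])

```text
t: 15.2
eef_pos: [0.5167, 0.1548, 0.1523]
tool_rot: [-0.0, 0.953, -0.302, 0.001]
contact_force: [0.5, -1.6, 5.1]
gripper_width: 0.454
grasp_force: 61.9
```

```bash
python3 -c "
from h import *
st()"
```

```text
t 15.2 q [-0.38, 0.349, -0.033, 1.956, 0.016, 0.836, -2.607] p [0.5167 0.1548 0.1523] F [ 0.5 -1.6  5.1] M [-0.47 -0.07  0.05] w 0.454 g 61.85331344604492
tilt [ 0.0013  0.     -1.    ] x [ 0.817 -0.576  0.001]
```

>>> arm_command(commands=[0,0,0.0,0,0,3,0.3,0,0,0.0,0,0,6,0.3])

```text
t: 15.4
eef_pos: [0.5167, 0.1548, 0.1523]
tool_rot: [-0.0, 0.936, -0.352, 0.001]
contact_force: [0.1, -1.9, 4.1]
gripper_width: 0.45
grasp_force: 61.9
```

```bash
python3 -c "
from h import *
st()
s=shot('scene','pics/e1.png')
cv2.imwrite('pics/e1c.png',cv2.resize(s['img'][175:240,400:490,::-1],(720,520),interpolation=cv2.INTER_CUBIC))"
```

```text
t 15.4 q [-0.397, 0.349, -0.012, 1.957, 0.006, 0.835, -2.703] p [0.5167 0.1548 0.1523] F [ 0.1 -1.9  4.1] M [-0.46 -0.08  0.09] w 0.45 g 61.92224621772766
tilt [ 1.2e-03  1.0e-04 -1.0e+00] x [ 0.752 -0.659  0.001]
```

View pics/e1c.png

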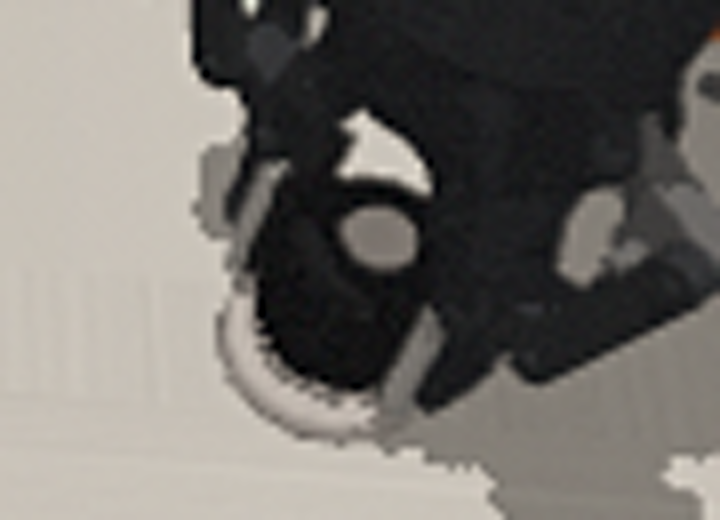

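The crop shows the knob down on the neck, washer on the rim all round as far as can be seen (rim arc around crop (300,400)). The last joint is near its limit, so I'll regrip.

>>> arm_command(commands=[0,0,0,0,0,0,0.62,0,0,0,0,0,0,0.62,0,0,0,0,0,0,0.62,0,0,0,0,0,-8,0.62,0,0,0,0,0,-16,0.62,0,0,0,0,0,-24,0.62,0,0,0,0,0,-32,0.62,0,0,0,0,0,-40,0.62])

```text
t: 16.25
eef_pos: [0.5159, 0.155, 0.1516]
tool_rot: [-0.0, 1.0, -0.007, -0.0]
contact_force: [0.1, -0.7, -0.0]
gripper_width: 0.622
grasp_force: 0.0
```

>>> arm_command(commands=[0,0,0,0,0,-8,0.62,0,0,0,0,0,-16,0.62,0,0,0,0,0,-20,0.62,0,0,0,0,0,-20,0.62])

```text
t: 16.65
eef_pos: [0.516, 0.1549, 0.1516]
tool_rot: [-0.0, 0.987, 0.163, -0.0]
contact_force: [-0.2, 0.3, 0.1]
gripper_width: 0.624
grasp_force: 0.0
```

```bash
python3 -c "
from h import *
st([.5167,.1548,.1523])"
```

```text
t 16.65 q [-0.22, 0.36, -0.229, 1.946, 0.107, 0.847, -1.748] p [0.516  0.1549 0.1516] F [-0.2  0.3  0.1] M [-0.02  0.02 -0.02] w 0.624 g 0.0
tilt [-5.e-04  2.e-04 -1.e+00] x [ 0.947  0.322 -0.   ]
tool delta [ 0.0007  0.0003 -0.0007]
```

>>> arm_command(commands=[0.0007,0.0003,-0.0005,0,0,0,0.3,0.0007,0.0003,-0.0005,0,0,0,0.3,0.0007,0.0003,-0.0005,0,0,0,0.3,0.0007,0.0003,-0.0005,0,0,0,0.3,0.0007,0.0003,-0.0005,0,0,4,0.3,0.0007,0.0003,-0.0005,0,0,4,0.3])

```text
t: 17.25
eef_pos: [0.5171, 0.155, 0.1524]
tool_rot: [-0.0, 0.992, 0.128, 0.0]
contact_force: [-0.1, 0.7, 1.3]
gripper_width: 0.448
grasp_force: 60.3
```

```bash
python3 -c "
from h import *
st()"
```

```text
t 17.25 q [-0.233, 0.359, -0.213, 1.944, 0.1, 0.847, -1.813] p [0.5171 0.155  0.1524] F [-0.1  0.7  1.3] M [ 0.01  0.08 -0.1 ] w 0.448 g 60.283756256103516
tilt [ 6.e-04  1.e-04 -1.e+00] x [0.967 0.254 0.001]
```

>>> arm_command(commands=[0,0,0.0,0,0,4,0.3,0,0,0.0,0,0,4,0.3])

```text
t: 17.45
eef_pos: [0.5172, 0.1549, 0.1524]
tool_rot: [-0.0, 0.996, 0.094, 0.0]
contact_force: [0.7, 0.4, 0.4]
gripper_width: 0.453
grasp_force: 60.3
```

```bash
python3 -c "
from h import *
st()"
```

```text
t 17.45 q [-0.244, 0.358, -0.199, 1.945, 0.093, 0.846, -1.875] p [0.5172 0.1549 0.1524] F [0.7 0.4 0.4] M [-0.04 -0.11 -0.05] w 0.453 g 60.32191872596741
tilt [ 7.e-04  1.e-04 -1.e+00] x [0.982 0.187 0.001]
```

>>> arm_command(commands=[0,0,0.0,0,0,4,0.3,0,0,0.0,0,0,4,0.3])

```text
t: 17.65
eef_pos: [0.5172, 0.1549, 0.1524]
tool_rot: [-0.0, 0.998, 0.06, 0.0]
contact_force: [0.6, 0.5, 0.7]
gripper_width: 0.453
grasp_force: 60.3
```

```bash
python3 -c "
from h import *
st()"
```

```text
t 17.65 q [-0.256, 0.357, -0.185, 1.946, 0.086, 0.845, -1.938] p [0.5172 0.1549 0.1524] F [0.6 0.5 0.7] M [-0.09 -0.23 -0.11] w 0.453 g 60.2824330329895
tilt [ 7.e-04  0.e+00 -1.e+00] x [0.993 0.119 0.001]
```

>>> arm_command(commands=[0,0,0.0,0,0,3,0.3,0,0,0.0,0,0,3,0.3])

```text
t: 17.85
eef_pos: [0.5172, 0.1548, 0.1524]
tool_rot: [0.0, 0.999, 0.034, 0.0]
contact_force: [1.6, 0.6, 0.3]
gripper_width: 0.456
grasp_force: 60.3
```

```bash
python3 -c "
from h import *
st()"
```

```text
t 17.85 q [-0.264, 0.356, -0.174, 1.946, 0.081, 0.845, -1.985] p [0.5172 0.1548 0.1524] F [1.6 0.6 0.3] M [-0.09 -0.3  -0.02] w 0.456 g 60.261218547821045
tilt [ 7.e-04  0.e+00 -1.e+00] x [0.998 0.068 0.001]
```

>>> arm_command(commands=[0,0,0.0,0,0,3,0.3,0,0,0.0,0,0,3,0.3])

```text
t: 18.05
eef_pos: [0.5172, 0.1548, 0.1524]
tool_rot: [0.0, 1.0, 0.008, 0.0]
contact_force: [1.2, 0.6, 0.3]
gripper_width: 0.451
grasp_force: 60.3
```

```bash
python3 -c "
from h import *
st()"
```

```text
t 18.05 q [-0.273, 0.356, -0.163, 1.947, 0.076, 0.844, -2.032] p [0.5172 0.1548 0.1524] F [1.2 0.6 0.3] M [-0.17 -0.36  0.03] w 0.451 g 60.259891748428345
tilt [ 6.e-04 -0.e+00 -1.e+00] x [1.    0.015 0.001]
```

>>> arm_command(commands=[0,0,0.0,0,0,3,0.3,0,0,0.0,0,0,6,0.3])

```text
t: 18.25
eef_pos: [0.5171, 0.1548, 0.1524]
tool_rot: [0.0, 0.999, -0.045, 0.0]
contact_force: [1.7, -0.5, 1.3]
gripper_width: 0.453
grasp_force: 60.3
```

```bash
cat >>h.py <<'E'
def mz():
    o=get_obs();print('Mz',round(o['torque'][2],3),'tau7',round(o['joint_torque'][6],3),'q7',round(o['q'][6],3),'p',np.round(o['eef_pos'],4),'F',np.round(o['contact_force'],1))
E
python3 -c "
from h import *
mz();shot('scene');mz()"
```

```text
Mz 0.49 tau7 0.159 q7 -2.128 p [0.5171 0.1548 0.1524] F [ 1.7 -0.5  1.3]
Mz 0.22 tau7 -0.172 q7 -2.131 p [0.5171 0.1547 0.1524] F [2.1 0.1 0.3]
```

>>> arm_command(commands=[0,0,0.0,0,0,3,0.3,0,0,0.0,0,0,6,0.3])

```text
t: 18.5
eef_pos: [0.517, 0.1547, 0.1523]
tool_rot: [0.0, 0.995, -0.097, 0.0]
contact_force: [1.4, -1.0, 1.6]
gripper_width: 0.45
grasp_force: 60.3
```

```bash
python3 -c "
from h import *
mz();shot('scene');mz()"
```

```text
Mz 0.679 tau7 -0.005 q7 -2.223 p [0.517  0.1547 0.1523] F [ 1.4 -1.   1.6]
Mz 0.347 tau7 -0.295 q7 -2.226 p [0.517  0.1547 0.1524] F [ 2.7 -0.5  0.7]
```

Resistance now at 0.35 N m (snug). I'll let go and rise.

>>> arm_command(commands=[0,0,0.0,0,0,0,0.3,0,0,0,0,0,0,0.7,0,0,0,0,0,0,0.7,0,0,0,0,0,0,0.7,0,0,-0.01,0,0,0,0.8,0,0,-0.03,0,0,0,0.9,0,0,-0.07,0,0,0,1,0,0,-0.11,0,0,0,1])

```text
t: 19.35
eef_pos: [0.5163, 0.1547, 0.2639]
tool_rot: [0.0, 0.995, -0.098, -0.001]
contact_force: [0.9, 0.2, 0.6]
gripper_width: 0.997
grasp_force: 0.0
```

>>> arm_command(commands=[0,0.04,-0.02,0,0,0,1,0,0.08,-0.02,0,0,0,1,0,0.12,-0.02,0,0,0,1,0,0.16,-0.02,0,0,0,1,0,0.2,-0.02,0,0,0,1,0,0.2,-0.02,0,0,0,1,0,0.2,-0.02,0,0,0,1])

```text
t: 20.05
eef_pos: [0.4777, -0.0419, 0.2831]
tool_rot: [-0.0, 0.995, -0.099, 0.0]
contact_force: [-0.1, -0.2, 0.1]
gripper_width: 1.001
grasp_force: 0.0
```

```bash
python3 -c "
from h import *
st()
s=shot('scene');t=shot('top')
f=lambda c,u,v,r:cv2.resize(c['img'][v-r:v+r,u-r:u+r,::-1],(400,400),interpolation=cv2.INTER_CUBIC)
cv2.imwrite('pics/f.png',np.hstack([f(t,221,185,30),f(s,441,210,30)]))"
```

```text
t 20.05 q [-0.052, 0.101, 0.011, 1.945, -0.002, 1.095, -1.81] p [ 0.4777 -0.0419  0.2831] F [-0.1 -0.2  0.1] M [ 0.06  0.01 -0.01] w 1.001 g 0.0
tilt [ 1.e-03  4.e-04 -1.e+00] x [ 0.98  -0.197  0.001]
```

View pics/f.png

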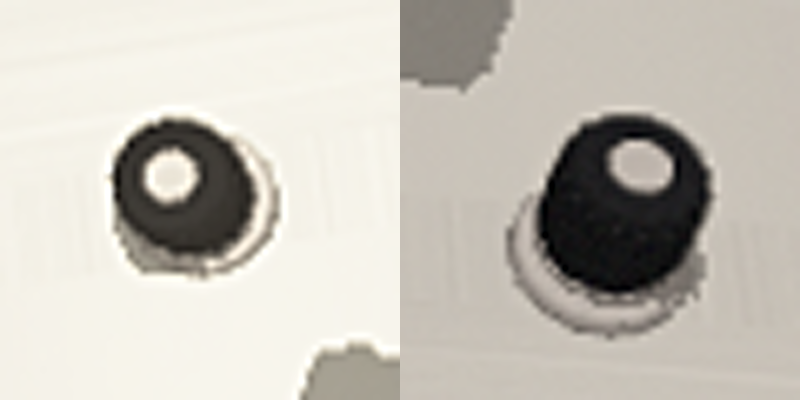

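The crop shows the knob upright and seated concentrically on the neck: top crop (180,190), scene crop (625,205). The gripper is clear, so I'm handing in.

```bash
python3 -c "
from station import hand_in
print(hand_in())"
```

```text
the job is handed in; nothing more can be done
None
```

The filler plug is screwed into the neck with its washer on the rim, snug at about 0.35 N m, and let go; the job was handed in at about 20 s, and the hand-in gave no verdict.

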